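# Seat the tube and hold the spark guard up at 60 degrees

## Robot

A 6-joint arm with a two-finger parallel gripper is mounted at the origin on the work surface. World frame = base frame: x ahead of the robot, y to its left, z up, the work surface at z = 0. Lengths are in mm, angles in rad, forces in N, time in s.
With the tool pointing down it reaches from about 325 to 775 mm from the base axis. Payload 5.5 kg.
Tool frame: the origin (TCP) lies on the front face of the gripper's body, between the roots of the fingers; the fingertips stand 73 mm ahead of it and the grasp point (between the pads) lies 54 mm ahead of it; z points along the fingers, y is the line along which they close (so a half turn about z gives the same grasp; the last joint's range is limited). The gripper opens to 85 mm and grips with 20 to 120 N. Pads are 22 mm wide; open, the fingers measure 114 mm over their backs; the gripper's body (76 mm by 85 mm) begins 54 mm behind the grasp point. The pads swing forward as they close: fully open they stand 13 mm farther back than shut.
Start: joints at [-1.179, 0.091, 1.231, -0, 1.82, -0.057], TCP at [260.333, -540.596, 303.875] pointing down, gripper open.
Joint ranges: [-2.87, 2.87], [-0.86, 2.18], [0.17, 2.46], [-1.51, 4.65], [0.06, 2.69], [-2.65, 2.65]. Speed limits (rad/s): [2.57, 2.57, 3.01, 3.14, 3.14, 3.14].

## Interface

Orientations are given as a rotation vector (axis times angle).
In Python, from plant import manip, eyes, models gives the robot as it stands.
- The arm moves only by the shell command python3 -m inch 'ROWS' [OPENING] [FORCE]. ROWS is JSON, a list that holds one entry, the list of rows, each a list of 4 numbers: the shift along the tool's x, y, z in mm, then the turn about the tool's z in rad. A call has 1 to 10 rows; each row shifts and turns the commanded pose from where the row before left it, along the tool's axes as they then stand; what a row does not reach is not made up. A row lasts 1/8 s, in which the tool goes at most 62.5 mm and 10.7 degrees, less where a joint would pass 70% of its speed; a pose out of reach is approached as far as the arm can. A call with a gripper value outside its range is refused whole. OPENING is the gripper's target within -1 to 1 (fully open at 1, half-way at 0, shut at -1), set as the call begins (- or left out, the last holds). The fingers move at their own pace and stop on an object; FORCE is the grip in N (left out, the last holds). Time passes only in rows, so rows that do not move let the fingers close. It gives the time, the measured TCP pose, the force, the opening and the grip force at its end, in the units of the state.
- manip.get_state(): the state, without advancing time (a new reading comes with each control period).
- eyes.get_image(name): name is "scene" or "top"; returns a dict with "color" (420x560x3 uint8, red, green, blue), "range_z" (420x560 float32, mm along the optical axis (not along the pixel's ray), 0 where there is no reading), "K" (3x3 intrinsics, pixels), "k1" (the pictures are not rectified: a ray, as slopes to the right and down, at radius r is drawn at 1 + k1 r^2 times it, then the intrinsics apply), "R" (3x3) and "t" (3): a world point X has camera coordinates R X + t. Camera axes: x right, y down, z forward; pixel columns grow to the right and rows downward; lengths in mm; the calibration is good to about 2 mm. A picture is of the moment at which its call begins.
- manip.job_done(): hands the job in; it is judged then, once.
Trained networks look in the newest picture that a camera, given by its name, has taken for a name from the list of things; names that differ only in an ending like _2 or _b are one class to them, and where a whole thing is asked for, a point or a joint stands for the part that bears it (a point fixed in the world has none). Each returns a list of dicts, best first, with "p" (0 to 1); they miss things now and then, are a little off and sometimes report something else, mostly with a low value. They report only what shows in the picture. A call takes as long as a camera call. They do not tell look-alikes from the thing itself.
- models.boxes_of(camera, target): "xyz" ([x, y, z] in mm, in world coordinates, good to about 4 mm: the middle of the surface that is visible of it).
- models.silhouettes(camera, target): "pixels" (420x560 bool, what is visible of it).
- models.tip_of(camera, target): "xyz" ([x, y, z] in mm, in world coordinates, good to about 4 mm: a listed point, or the origin of a listed thing).
The state is a dict: "time_s": time; "qpos": joint angles; "joint_vel": joint speeds; "tau": joint torques, N m; "position": TCP position; "tcp_rot": TCP orientation; "ft_force": force on the tool from outside, world axes, zero at the start; "torque": the same for the moment, N m; "width": finger opening in mm; "finger_force": force on a finger pad.
Only numpy, scipy, OpenCV 4.12 (cv2) and the standard library are available. Lean on these libraries where they do the work, as an engineer would, in place of code of your own. Each camera call takes 0.05 s, during which the arm holds its last target. There are 200 camera calls.

## Task

Set the loose square steel tube down into the notches of both red rests of the welding fixture, about centred lengthwise and fully down, without dropping it in, and let it go. Then lift the hinged amber spark guard (the yellow bar is its grip) until it stands 60 degrees up from its flat position (within 5 degrees), and finish while still holding it there: it falls back if released. Leave the parts tray, the meter and the screwdriver where they are.

Things in the scene. Friction and masses are not known exactly. Their poses are not given: they have to be found in the camera images.
- fixture: Fixed welding fixture, steel base 180 (x) x 290 mm (y -125 to +165), 10 thick. Two red rests at x = -55 and +55 mm, each 10 mm thick in x, 66 wide, with a notch centred on y = -85: flat seat 70 mm above the bench, 30 wide, cheeks rise 12 mm, then flare out to 94 mm above the bench. Guard on its +y side. Origin on the bench under the middle of the guard's hinge line; z up; position and yaw vary.
- seat (a point): Where the centre of the seated tube belongs: midway between the two rests, 82.5 mm above the bench; axes as the fixture's, the tube then lies along its x.
- tube: Loose square steel tube with closed ends, bright metal, 200 mm long (its x) by 25 x 25 mm, about 0.15 to 0.3 kg. Starts lying flat on the bench. Origin at the centre of its underside, z up.
- tube_center (a point): Centre of the tube, 12.5 mm above its underside.
- guard (a joint): Spark guard: amber panel in a grey frame, 150 mm along the hinge, reaching 165 mm out from it, 5 mm thick, plus a yellow U-shaped bar; 0.36 to 0.54 kg. Value in rad: 0 lying flat and level (the start), growing as the bar side lifts; stop at 1.40. Falls shut from any angle when let go. 60 degrees = 1.047.
- guard_hinge (a point): Middle of the guard's hinge axis, 75 mm above the bench; the axis runs along the fixture's x. Axes as the fixture's.
- guard_bar (a point): Middle of the guard's yellow grip bar: round, 10 mm thick, parallel to the hinge axis, 210 mm from it in the guard's plane; 100 mm clear between its legs, 40 mm clear to the panel's edge; 75 mm above the bench when flat, on the fixture's +y side. Turns with the guard; a gripper can keep pointing down: the bar turns between the pads.
- tray: Bystander: clear plastic two-compartment tray of nuts, 110 x 75 x 32 mm, 0.35 kg, loose. Origin at the centre of its underside.
- meter: Bystander: blue hand meter with dark screen, 70 x 85 x 36 mm, 0.3 kg, loose. Origin at the centre of its underside.
- screwdriver: Bystander: screwdriver with red handle, lying on the bench, loose.
Not all that is in view belongs to the job. Several things look just like the tube: the one meant starts nearest to the robot's base.

How it is judged (in metres and radians):
On the way, in this order (a step that is already met when the one before it is completed fails the run):
1. the tube lies fully down in both notches and has been let go (z of tube_center in the frame of fixture between 0.078 and 0.087 m and y of tube_center in the frame of fixture between -0.093 and -0.077 m and x of tube_center in the frame of fixture between -0.025 and 0.025 m and angle between the x axis of tube and the x axis of fixture, either way round below 0.08 rad and linear speed of tube below 0.03 m/s and contact force between the fingers and tube below 0.1 N), for 0.2 s.
2. the guard has been lifted past 45 degrees and is held by the fingers (value of joint guard above 0.785 rad and contact force between the fingers and guard above 0.3 N), for 0.1 s.
At the end, for the whole second after the job is handed in: The tube lies at rest in both notches (centre within 4.5 mm of the seat's height, 8 mm across, 25 mm lengthwise, along the rests within 4.5 degrees), not touched by the fingers; the guard stands still at 55 to 65 degrees, held by the fingers and leaning on nothing else (all of step 1 and contact force between the fingers and guard above 0.3 N and value of joint guard between 0.96 and 1.134 rad and velocity of joint guard between -0.15 and 0.15 rad/s and contact force between guard and tube below 0.1 N and contact force between guard and tray below 0.1 N and contact force between guard and meter below 0.1 N and contact force between guard and screwdriver below 0.1 N); the arm keeps its last pose, push and grip.
It fails at once if the tray of small parts is moved more than 30 mm (distance of tray from where it was at the start of the episode above 0.03 m).
It fails at once if the blue meter is moved more than 30 mm (distance of meter from where it was at the start of the episode above 0.03 m).
It fails at once if the screwdriver is moved more than 30 mm (distance of screwdriver from where it was at the start of the episode above 0.03 m).
It fails at once if the tube is let fall from more than 25 mm above the rests (z of tube_center in the frame of fixture above 0.1095 m and contact force between the fingers and tube below 0.01 N and linear speed of tube above 0.15 m/s).
It also fails if it takes over 59 s, if anything falls off the work surface, if the arm or the gripper's body presses on something with over 40 N, if the wrist force passes 120 N, or if a joint passes its speed limit or range.

## Working session

There is one attempt and no reset: what is moved stays moved. The work goes in short steps, Python scripts to look and compute and a shell command to move; the robot and the scene stay as the last step left them, time stands still between calls to the robot, and variables do not carry over. Pictures are saved under pics/ and viewed, at most 10 in all, crops included, and the job is handed in when it is done.

```bash
mkdir -p pics
cat > h.py <<'E'
import numpy as np, cv2
from plant import manip, eyes, models
from scipy.spatial.transform import Rotation as Ro
def cloud(im):
    K=im["K"];k=im["k1"];h,w=im["range_z"].shape
    v,u=np.mgrid[:h,:w]
    d=np.array([[k,0,0,0,0]][0],float)
    p=cv2.undistortPoints(np.stack([u,v],-1).reshape(-1,1,2).astype(float),np.array(K,float),d).reshape(h,w,2)
    z=im["range_z"]
    X=np.dstack([p*z[...,None],z])
    return (X-np.array(im["t"]))@np.array(im["R"])  # R^T (X-t)
E
python3 - <<'E'
from h import *
np.set_printoptions(precision=1,suppress=True)
s=manip.get_state();print(s["time_s"],s["position"],s["tcp_rot"],s["width"])
for c in ["top","scene"]:
    im=eyes.get_image(c);cv2.imwrite(f"pics/{c}0.png",im["color"][...,::-1])
    for t in ["fixture","tube","tube_center","seat","guard","guard_hinge","guard_bar","tray","meter","screwdriver"]:
        try:
            print(c,t,[(np.array(d["xyz"]).round(),round(d["p"],2)) for d in models.tip_of(c,t)] ,[(np.array(d["xyz"]).round(),round(d["p"],2)) for d in models.boxes_of(c,t)])
        except Exception as e: print(c,t,e)
E
```

```text
0.0 [ 260.3 -540.4  302.7] [-3.1 -0.7  0. ] 85.59016696841918
top fixture [(array([565., 138.,  -0.]), 0.66)] [(array([ 522., -168.,   27.]), 0.62), (array([559., 165.,  77.]), 0.59)]
top tube [(array([ 524., -161.,   -0.]), 0.89), (array([821., -80.,   3.]), 0.68), (array([ 699., -382.,    1.]), 0.57)] [(array([ 524., -161.,   25.]), 0.93), (array([822., -80.,  28.]), 0.65), (array([ 700., -380.,   26.]), 0.6)]
top tube_center [(array([818., -79.,  12.]), 0.7), (array([ 527., -169.,   16.]), 0.67), (array([ 699., -387.,   16.]), 0.58)] [(array([ 699., -385.,   27.]), 0.95), (array([ 522., -167.,   27.]), 0.89), (array([816., -78.,  27.]), 0.75), (array([558., 223.,  78.]), 0.37)]
top seat [(array([566.,  52.,  88.]), 0.83), (array([ 481., -341.,   -5.]), 0.7), (array([ 743., -239.,    1.]), 0.69)] [(array([557., 162.,  80.]), 0.71), (array([752., 106.,  37.]), 0.55)]
top guard it knows: fixture, guard_bar, guard_hinge, meter, screwdriver, seat, tray, tube, tube_center
top guard_hinge [(array([568., 133.,  77.]), 0.89)] [(array([564., 159.,  75.]), 0.88)]
top guard_bar [(array([559.,
[... 1293 characters left out ...]

scene guard it knows: fixture, guard_bar, guard_hinge, meter, screwdriver, seat, tray, tube, tube_center
scene guard_hinge [(array([757., 104.,  -0.]), 0.63), (array([566., 133.,  76.]), 0.55)] [(array([586., 150.,  34.]), 0.86)]
scene guard_bar [(array([552., 344.,  77.]), 0.95)] [(array([566., 221.,  80.]), 0.92)]
scene tray [(array([ 483., -342.,   -2.]), 0.8), (array([ 524., -162.,    0.]), 0.19)] [(array([ 482., -344.,   16.]), 0.57)]
scene meter [(array([757., 104.,  -0.]), 0.84), (array([ 743., -235.,   -0.]), 0.47)] [(array([771.,  91.,  37.]), 0.93), (array([ 795., -233.,   21.]), 0.73)]
scene screwdriver [(array([ 744., -236.,   -0.]), 0.64)] [(array([ 792., -231.,   23.]), 0.57)]
```

View pics/top0.png

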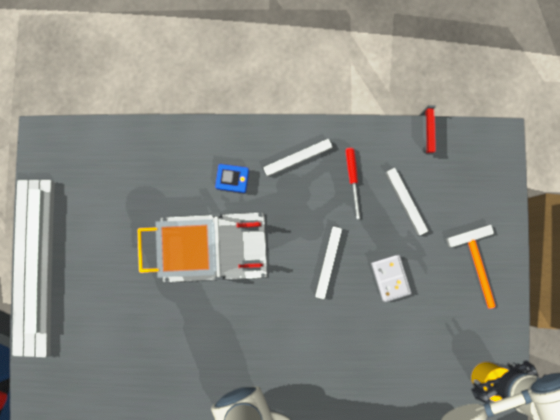

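View pics/scene0.png

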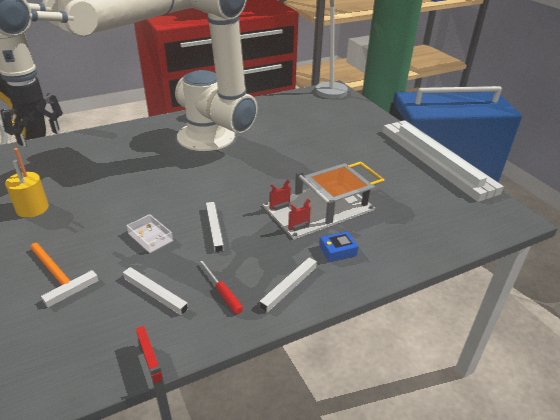

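The top view shows the nearest tube at about (328,262) px, the red rests at (250,225) and (250,266), the guard bar at (147,250), the tray at (391,278) and the meter at (232,178). The networks agree with this. Next I fit the exact poses from depth.

```bash
cat >> h.py <<'E'
def rect(P,zlo,zhi,c,r,mask=None):
    m=(P[...,2]>zlo)&(P[...,2]<zhi)&(np.hypot(P[...,0]-c[0],P[...,1]-c[1])<r)
    if mask is not None: m&=mask
    q=P[m]
    (cx,cy),(a,b),th=cv2.minAreaRect(q[:,:2].astype(np.float32))
    return len(q),np.round([cx,cy,a,b,th,np.median(q[:,2])],1),q
E
python3 - <<'E'
from h import *
np.set_printoptions(precision=1,suppress=True)
im=eyes.get_image("top");P=cloud(im);im2=eyes.get_image("scene");P2=cloud(im2)
def axis(q):
    q=q[:,:2];c=q.mean(0);v=np.linalg.svd(q-c,full_matrices=False)[2][0];return c,np.degrees(np.arctan2(v[1],v[0]))
for n,p in(("top",P),("scene",P2)):
    a=rect(p,18,32,(522,-166),130);print(n,"tube",a[:2],axis(a[2]))
    a=rect(p,60,95,(560,220),170);print(n,"guard",a[:2])
    col=(im if n=="top" else im2)["color"].astype(int)
    red=(col[...,0]>110)&(col[...,1]<60)&(col[...,2]<60)
    for s in(-1,1):
        m=red&(np.sign(p[...,0]-566)==s)
        a=rect(p,60,100,(566,52),100,m);print("rest",a[:2],axis(a[2]),a[2][:,2].max(),a[2].mean(0))
    yel=(col[...,0]>170)&(col[...,1]>130)&(col[...,2]<70)
    a=rect(p,60,95,(559,340),90,yel);print("bar",a[:2])
    far=a[2][a[2][:,1]>335];print("barfar",axis(far))
    a=rect(p,28,45,(752,106),80);print("meter",a[:2])
K=im["K"];print(K[0][0],im["t"])
E
```

```text
top tube (657, array([ 528.7, -178.9,  157.5,  180.7,   29.8,   25.7])) (array([ 521.4, -165.9]), np.float64(165.94853843968778))
top guard (3937, array([561.4, 204.2, 175.7, 293.5,   2. ,  78.2]))
rest (54, array([513.1,  45.3,   7.2,  55.7,   5.7,  76.1])) (array([513.2,  46. ]), np.float64(-86.35245966692136)) 96.36289354005643 [513.2  46.   79.8]
rest (62, array([621.4,  51.8,   6.2,  56.3,   3.3,  75.5])) (array([621.2,  53. ]), np.float64(93.38108506865379)) 97.04188292975468 [621.2  53.   78.7]
bar (232, array([553.6, 315.8, 118.4,  67.9,   4.3,  80. ]))
barfar (array([554.9, 344.3]), np.float64(-177.97651534647153))
meter (761, array([754.4, 104.1,  85.8,  70.1,  82.7,  37.3]))
scene tube (429, array([ 511.2, -223.2,  140.1,  203.6,   76. ,   26.2])) (array([ 533.9, -173.5]), np.float64(-14.95918803840245))
scene guard (2087, array([561.7, 203.1, 181.7, 290.3,   3.8,  78.1]))
rest (125, array([516.9,  44.6,  15.3,  66. ,   5.9,  70.4])) (array([518.8,  45.7]), np.float64(-85.38656996677692)) 96.96447785332559 [518.8  45.7  72.4]
rest (119, array([626.3,  51.1,  13.3,  63.9,   3.9,  70.9])) (array([628.6,  52.1]), np.float64(92.98531558552607)) 95.73270281104529 [628.6  52.1  73.2]
bar (100, array([555.6, 322.2, 121.3,  52.9,   4.3,  80.1]))
barfar (array([559.3, 341.9]), np.float64(1.5439977988632596))
meter (596, array([757.4, 100.9,  85.9,  74. ,  82.6,  37.1]))
534.8233322778352 [ -15.2  647.  1460.6]
```

```bash
cat >> h.py <<'E'
def go(x,y,z,yawdeg):
    "print turn, and shift in tool axes (after the turn) to reach the TCP target"
    s=manip.get_state();R=Ro.from_rotvec(s["tcp_rot"]).as_matrix()
    yaw=np.degrees(np.arctan2(R[1,0],R[0,0]))
    d=(yaw-yawdeg+180)%360-180   # +turn about tool z (down) lowers yaw
    R2=R@Ro.from_rotvec([0,0,np.radians(d)]).as_matrix()
    p=np.array(s["position"])
    print("t",s["time_s"],"pos",p.round(1),"yaw",yaw.round(2),"tilt z",R[:,2].round(3),"w",round(s["width"],1),"pad",s["finger_force"],"F",np.round(s["ft_force"],1))
    print("turn rad",np.radians(d).round(3),"then shift",(R2.T@(np.array([x,y,z])-p)).round(1))
def axis(q):
    q=q[:,:2];c=q.mean(0);v=np.linalg.svd(q-c,full_matrices=False)[2][0];return c.round(1),np.degrees(np.arctan2(v[1],v[0])).round(2)
E
python3 - <<'E'
from h import *
im=eyes.get_image("top");P=cloud(im)
for d in models.silhouettes("top","tube"):
    m=d["pixels"].astype(bool)&(P[...,2]>18)&(P[...,2]<34)
    if m.sum()<50: continue
    (c,wh,a)=cv2.minAreaRect(P[m][:,:2].astype(np.float32));print(round(d["p"],2),m.sum(),axis(P[m]),np.round(c,1),np.round(wh,1),round(a,1),P[m][:,2].mean())
# fixture yaw from guard+base outer edges and grey parts
a=rect(P,68,86,(561,220),135);print(a[:2])
g=(P[...,2]>70)&(P[...,2]<84)&(abs(P[...,1]-215)<60)&(abs(P[...,0]-561)<100);q=P[g]
for s in(-1,1):
    e=[]
    for y in range(160,275,8):
        b=q[abs(q[:,1]-y)<5];e.append((y,(b[:,0]*s).max()*s))
    e=np.array(e);f=np.polyfit(e[:,0],e[:,1],1);print("edge",s,np.degrees(np.arctan(-f[0])),np.polyval(f,215))
go(521.5,-166,250,-14)
E
```

```text
0.88 654 (array([ 521.3, -164.7]), np.float64(166.3)) [ 522.2 -165.2] [ 25.8 200.9] 76.2 25.825906124396234
0.73 641 (array([815.4, -78.2]), np.float64(114.51)) [816.3 -79.3] [ 26.4 201.5] 24.4 25.60266101484212
0.58 654 (array([ 693.8, -384.5]), np.float64(-152.4)) [ 694.4 -385.7] [199.8  28.2] 27.7 25.559528714115526
(3766, array([559.3, 238.4, 176.1, 225.5,   2.5,  78.1]))
edge -1 3.0482746146650688 484.58587946985114
edge 1 3.305983531061456 633.3962445778665
t 2.1 pos [ 260.3 -540.6  303.9] yaw 25.71 tilt z [-0.  0. -1.] w 85.4 pad 0.0 F [0.2 0.4 0.2]
turn rad 0.693 then shift [ 162.8 -426.6   53.9]
```

```bash
python3 -m inch '[[[0,0,0,0.173],[0,0,0,0.173],[0,0,0,0.173],[0,0,0,0.174],[20,-54,0,0],[20,-54,0,0],[20,-54,0,0],[20,-54,0,0],[20,-54,0,0],[20,-54,0,0]]]' 1 40
python3 -m inch '[[[20,-54,0,0],[22,-48,0,0],[0,0,40,0],[0,0,40,0],[0,0,0,0]]]'
python3 - <<'E'
from h import *
im=eyes.get_image("top");cv2.imwrite("pics/a1.png",im["color"][...,::-1])
go(522,-165,78,-13.8)
E
```

```text
time_s: 3.35
position: [455.8, -253.6, 304.1]
tcp_rot: [3.118, -0.383, 0.001]
ft_force: [0.9, -0.0, 0.8]
width: 85.2
finger_force: 0.0
time_s: 3.98
position: [519.2, -165.7, 220.0]
tcp_rot: [-3.116, 0.382, 0.011]
ft_force: [0.4, 0.3, 0.4]
width: 85.5
finger_force: 0.0
t 4.025 pos [ 520.  -166.2  223. ] yaw -13.99 tilt z [-0.003  0.001 -1.   ] w 85.7 pad 0.0 F [-0.5  0.4  1.4]
turn rad -0.003 then shift [  2.   -1.6 145. ]
```

```bash
python3 -m inch '[[[2,-1,40,0],[0,0,40,0],[0,0,35,0],[0,0,15,0],[0,0,14,0],[0,0,0,0]]]'
python3 -m inch '[[[0,0,0,0],[0,0,0,0],[0,0,0,0],[0,0,0,0],[0,0,0,0],[0,0,0,0]]]' -1 50
python3 -m inch '[[[0,0,-10,0],[0,0,-20,0],[0,0,-30,0],[0,0,-40,0],[0,0,-40,0],[0,0,0,0]]]'
python3 - <<'E'
from h import *
im=eyes.get_image("scene");cv2.imwrite("pics/a2.png",im["color"][120:330,120:440,::-1].repeat(2,0).repeat(2,1))
go(568,50,220,3.2)
E
```

```text
time_s: 4.78
position: [522.9, -166.1, 80.3]
tcp_rot: [3.118, -0.383, 0.0]
ft_force: [-0.2, -0.4, -0.4]
width: 85.2
finger_force: 0.0
time_s: 5.52
position: [523.1, -166.0, 80.6]
tcp_rot: [3.118, -0.383, 0.002]
ft_force: [-0.1, 0.5, 4.7]
width: 24.0
finger_force: 50.1
time_s: 6.28
position: [524.0, -166.4, 225.6]
tcp_rot: [3.116, -0.382, 0.013]
ft_force: [0.3, -0.6, -1.8]
width: 23.8
finger_force: 49.5
t 6.325 pos [ 523.3 -166.2  222.6] yaw -14.0 tilt z [ 0.004 -0.002 -1.   ] w 24.3 pad 49.443265199661255 F [-0.1  0.5 -2.3]
turn rad -0.3 then shift [  56.7 -213.3    2.5]
```

View pics/a2.png

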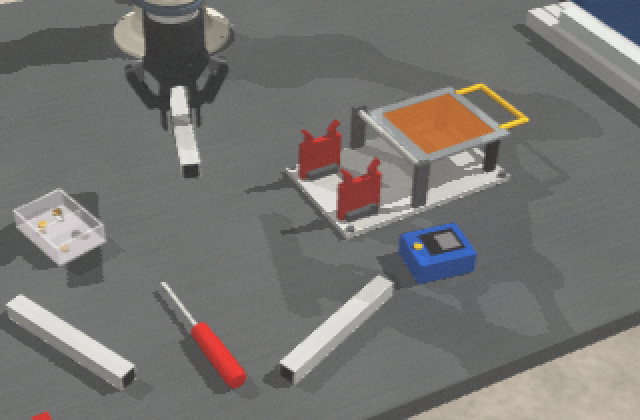

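The tube is held level, at about (185,130) px in the crop, clear of the tray and screwdriver. I'll turn it and carry it over the rests.

```bash
python3 -m inch '[[[0,0,0,-0.15],[0,0,0,-0.15],[8,-30,0,0],[8,-30,0,0],[8,-31,0,0],[8,-31,0,0],[8,-31,0,0],[8,-31,0,0],[9,-29,0,0],[0,0,0,0]]]'
python3 - <<'E'
from h import *
im=eyes.get_image("top");P=cloud(im);im2=eyes.get_image("scene");P2=cloud(im2)
cv2.imwrite("pics/a3.png",im2["color"][130:280,210:410,::-1].repeat(3,0).repeat(3,1))
go(568,50,160,3.2)
for n,i,p in(("top",im,P),("scene",im2,P2)):
    for d in models.silhouettes(n,"tube"):
        m=d["pixels"].astype(bool)&(P[...,2]>0) if 0 else d["pixels"].astype(bool)
        q=p[m];
        if np.hypot(*(np.median(q[:,:2],0)-[568,50]))<90:
            q=q[(q[:,2]>120)&(q[:,2]<185)]
            if len(q)>20: print(n,round(d["p"],2),len(q),axis(q),np.round(q.min(0)),np.round(q.max(0)))
    print([(np.round(d["xyz"]),round(d["p"],2)) for d in models.tip_of(n,"seat")+models.tip_of(n,"tube_center")])
    col=i["color"].astype(int);red=(col[...,0]>110)&(col[...,1]<60)&(col[...,2]<60)
    q=p[red&(p[...,2]>60)&(p[...,2]<100)&(np.hypot(p[...,0]-566,p[...,1]-52)<100)]
    # ends of rests across fixture y
    a=np.radians(3.2);yy=(q[:,:2]-[568,50])@[-np.sin(a),np.cos(a)];xx=(q[:,:2]-[568,50])@[np.cos(a),np.sin(a)]
    for s in(-1,1):
        k=np.sign(xx)==s
        if k.sum(): print(n,"rest",s,k.sum(),"y range",yy[k].min().round(1),yy[k].max().round(1),"x",np.percentile(xx[k],[2,98]).round(1))
E
```

```text
time_s: 7.58
position: [567.3, 51.7, 217.9]
tcp_rot: [-3.14, -0.092, 0.005]
ft_force: [-0.7, -0.6, -1.4]
width: 24.1
finger_force: 49.6
t 7.675 pos [567.2  49.8 218.4] yaw 3.23 tilt z [-0.003 -0.001 -1.   ] w 23.9 pad 49.553051590919495 F [-0.4  0.  -1.1]
turn rad 0.001 then shift [ 0.9 -0.1 58.4]
top 0.82 350 (array([553.8,  51.5]), np.float64(-176.69)) [468.  35. 138.] [667.  70. 172.]
[(array([ 699., -386.,   15.]), 0.86), (array([817., -78.,  12.]), 0.67)]
top rest -1 5 y range -15.6 26.6 x [-57.3 -52.9]
scene 0.89 420 (array([616.2,  47.4]), np.float64(5.22)) [472.  30. 136.] [671.  68. 168.]
[(array([568.,  53.,  76.]), 0.76), (array([569.,  50., 151.]), 0.91), (array([ 696., -386.,   10.]), 0.86), (array([819., -81.,   8.]), 0.59)]
scene rest -1 112 y range -34.5 30.6 x [-55.3 -43.6]
scene rest 1 122 y range -35.4 29.2 x [55.4 65.3]
```

View pics/a3.png

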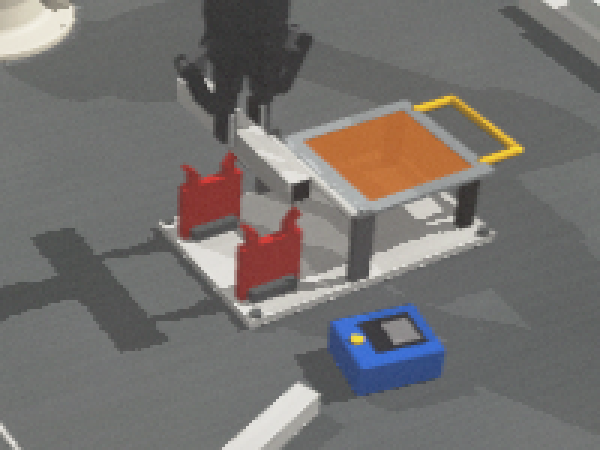

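```bash
python3 -m inch '[[[1,0,20,0],[0,1,20,0],[0,0,6,0],[0,0,0,0]]]'
python3 - <<'E'
from h import *
im=eyes.get_image("top");im2=eyes.get_image("scene")
a=cv2.resize(im["color"][205:285,215:285],None,fx=6,fy=6,interpolation=cv2.INTER_CUBIC)
b=cv2.resize(im2["color"][170:240,255:325],None,fx=5,fy=5,interpolation=cv2.INTER_CUBIC)
c=np.zeros((480,420+350,3),np.uint8);c[:480,:420]=a;c[:350,420:]=b
cv2.imwrite("pics/a4.png",c[...,::-1]);go(568,50,150,3.2)
E
```

```text
time_s: 8.48
position: [568.3, 49.0, 172.6]
tcp_rot: [-3.14, -0.088, 0.003]
ft_force: [0.2, 0.8, -1.5]
width: 24.1
finger_force: 49.6
t 8.575 pos [569.   49.  174.4] yaw 3.2 tilt z [ 0.001  0.    -1.   ] w 23.9 pad 49.55203413963318 F [-1.4 -0.8 -1.9]
turn rad -0.0 then shift [-1.  -1.  24.4]
```

View pics/a4.png

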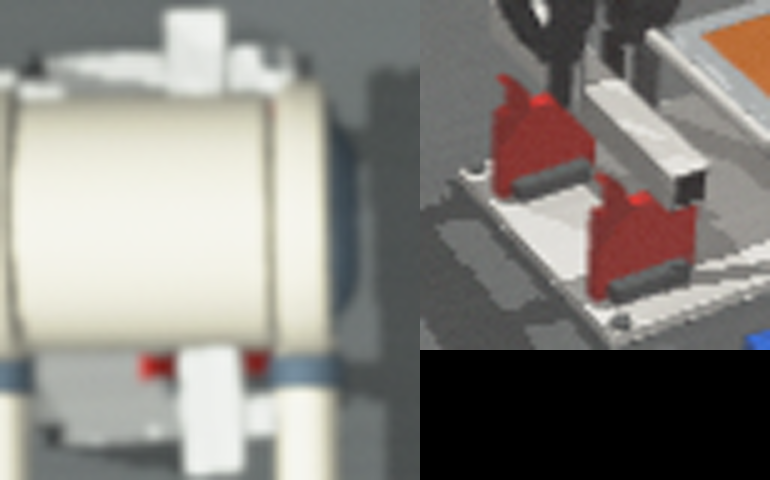

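In the top crop, the tube (178–243 px) sits about 2 mm to the +y side of the rest's middle. The scene crop shows it just above the notches. I'll shift it 1.5 mm and lower gently while watching the force.

```bash
python3 -m inch '[[[0,1.5,3,0],[0,0,4,0],[0,0,3,0],[0,0,0,0]]]'
python3 -m inch '[[[0,0,3,0],[0,0,3,0],[0,0,0,0]]]'
python3 - <<'E'
from h import *
go(568,48,150,3.2)
E
```

```text
time_s: 9.07
position: [568.7, 47.5, 163.4]
tcp_rot: [-3.14, -0.088, 0.001]
ft_force: [0.2, 0.1, -2.2]
width: 23.8
finger_force: 49.6
time_s: 9.45
position: [568.8, 47.7, 157.4]
tcp_rot: [-3.14, -0.088, 0.001]
ft_force: [1.0, 0.4, -1.9]
width: 24.0
finger_force: 49.5
t 9.45 pos [568.8  47.7 157.4] yaw 3.21 tilt z [-0.  0. -1.] w 24.0 pad 49.452475905418396 F [ 1.   0.4 -1.9]
turn rad 0.0 then shift [-0.7 -0.3  7.4]
```

```bash
python3 -m inch '[[[0,0,2,0],[0,0,2,0],[0,0,1,0],[0,0,0,0]]]'
python3 -m inch '[[[0,0,1,0],[0,0,0.5,0],[0,0,0,0]]]'
python3 -m inch '[[[0,0,0.5,0],[0,0,0.5,0],[0,0,0,0]]]'
```

```text
time_s: 9.95
position: [568.9, 47.7, 152.8]
tcp_rot: [-3.14, -0.088, 0.0]
ft_force: [-0.0, 2.2, -1.5]
width: 23.9
finger_force: 49.7
time_s: 10.32
position: [568.9, 47.6, 151.4]
tcp_rot: [-3.14, -0.088, -0.0]
ft_force: [-0.1, 4.1, -0.7]
width: 23.8
finger_force: 49.8
time_s: 10.7
position: [568.9, 47.6, 150.6]
tcp_rot: [-3.14, -0.088, -0.0]
ft_force: [-0.3, 4.1, 1.3]
width: 23.5
finger_force: 49.9
```

```bash
python3 -m inch '[[[0,-1,0,0],[0,0,0,0]]]'
python3 -m inch '[[[0,0,0.5,0],[0,0,0.5,0],[0,0,0,0]]]'
```

```text
time_s: 10.95
position: [568.9, 47.9, 150.6]
tcp_rot: [3.139, 0.087, 0.001]
ft_force: [-1.1, -0.2, 2.2]
width: 24.4
finger_force: 50.0
time_s: 11.32
position: [568.9, 47.8, 150.5]
tcp_rot: [3.139, 0.087, 0.001]
ft_force: [-3.2, -2.3, 7.1]
width: 23.6
finger_force: 50.7
```

Contact is firm: z stopped at 150.5 and the force is rising. I'll release and back off.

```bash
python3 -m inch '[[[0,0,0,0],[0,0,0,0],[0,0,0,0],[0,0,0,0]]]' 0.2
python3 -m inch '[[[0,0,-10,0],[0,0,-20,0],[0,0,-40,0],[0,0,-40,0],[0,-40,0,0],[0,-45,0,0],[0,-50,0,0],[0,-50,0,0],[0,-50,0,0],[0,0,0,0]]]'
python3 - <<'E'
from h import *
im=eyes.get_image("top");P=cloud(im);im2=eyes.get_image("scene");P2=cloud(im2)
cv2.imwrite("pics/a5.png",im2["color"][130:280,210:410,::-1].repeat(3,0).repeat(3,1))
for n,p in(("top",P),("scene",P2)):
    a=np.radians(3.2)
    for d in models.silhouettes(n,"tube"):
        q=p[d["pixels"].astype(bool)]
        q=q[(q[:,2]>88)&(q[:,2]<103)&(np.hypot(q[:,0]-568,q[:,1]-48)<120)]
        if len(q)>50: print(n,len(q),axis(q),q[:,2].mean(),np.round(q.min(0)),np.round(q.max(0)))
    print(n,[(np.round(d["xyz"]),round(d["p"],2)) for d in models.tip_of(n,"guard_bar")])
    col=(im if n=="top" else im2)["color"].astype(int)
    yel=(col[...,0]>150)&(col[...,1]>110)&(col[...,2]<90)
    r=rect(p,60,95,(557,340),90,yel);q=r[2];print("bar",r[:2],axis(q[q[:,1]>337]),q[:,1].max())
go(556,344,180,3.2)
E
```

```text
time_s: 11.82
position: [568.8, 48.5, 149.1]
tcp_rot: [3.14, 0.088, -0.001]
ft_force: [-0.3, -0.1, -0.0]
width: 51.3
finger_force: 0.0
time_s: 13.08
position: [554.9, 286.5, 260.8]
tcp_rot: [-3.139, -0.095, -0.002]
ft_force: [-0.5, -1.0, -0.2]
width: 51.3
finger_force: 0.0
top 707 (array([568.6,  48.5]), np.float64(-176.74)) 96.06702516496773 [469.  33.  88.] [667.  67. 103.]
top [(array([ 476., -340.,   -3.]), 0.26)]
bar (391, array([552.7, 298.5,  94.2, 122.6,  89.3,  77.8])) (array([505. , 342.4]), np.float64(178.16)) 346.2672787245063
scene 442 (array([578.4,  44.1]), np.float64(3.07)) 95.1547639560836 [468.  19.  88.] [673.  64. 100.]
scene []
bar (234, array([559.7, 299.4, 122. ,  95.2,   5.3,  78.7])) (array([564.9, 342.8]), np.float64(2.32)) 349.3830708846556
t 13.375 pos [556.1 281.9 260. ] yaw 3.1 tilt z [ 0.001  0.    -1.   ] w 51.0 pad 0.0 F [-0.7 -0.  -0.3]
turn rad -0.002 then shift [  3.3 -62.   80. ]
```

View pics/a5.png

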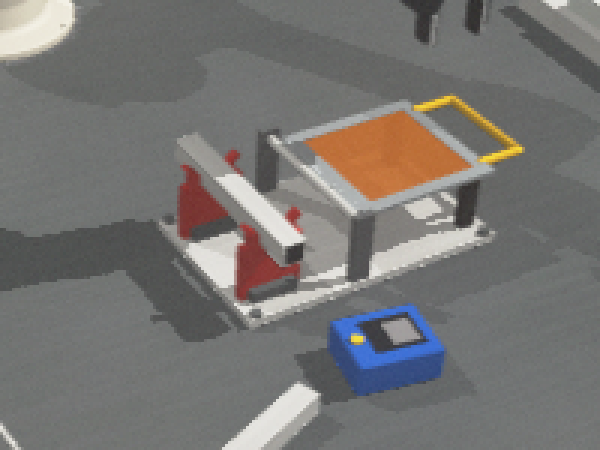

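The tube sits down in both notches (crop 180–300, 140–255 px) with its top at about 95 mm. By the fixture geometry the bar is at (552,343,75). Now I'll go for it.

```bash
python3 -m inch '[[[0,-30,0,0],[-1,-32,0,0],[0,0,30,0],[0,0,30,0],[0,0,0,0]]]' -0.1 60
python3 - <<'E'
from h import *
go(552,343,127,3.2)
E
```

```text
time_s: 14.0
position: [550.6, 343.5, 196.2]
tcp_rot: [3.138, 0.086, -0.008]
ft_force: [-0.4, -0.3, -0.8]
width: 38.2
finger_force: 0.0
t 14.0 pos [550.6 343.5 196.2] yaw 3.12 tilt z [-0.005 -0.003 -1.   ] w 38.2 pad 0.0 F [-0.4 -0.3 -0.8]
turn rad -0.001 then shift [ 1.8  0.4 69.2]
```

```bash
python3 -m inch '[[[0,0,30,0],[0,0,25,0],[0,0,14,0],[0,0,0,0]]]'
python3 -m inch '[[[0,0,0,0],[0,0,0,0],[0,0,0,0],[0,0,0,0]]]' -1 35
python3 - <<'E'
from h import *
go(552,343,127,3.2)
E
```

```text
time_s: 14.5
position: [551.3, 344.5, 130.3]
tcp_rot: [3.14, 0.087, -0.001]
ft_force: [-0.8, 1.0, -0.2]
width: 38.6
finger_force: 0.0
time_s: 15.0
position: [551.9, 344.7, 132.3]
tcp_rot: [-3.14, -0.087, -0.004]
ft_force: [-0.8, -3.3, 5.7]
width: 8.4
finger_force: 34.5
t 15.0 pos [551.9 344.7 132.3] yaw 3.17 tilt z [ 0.002  0.    -1.   ] w 8.4 pad 34.46085512638092 F [-0.8 -3.3  5.7]
turn rad -0.0 then shift [-0.1  1.7  5.3]
```

```bash
python3 -m inch '[[[0,0.8,-18.3,0],[0,2.4,-18.2,0],[0,4,-17.9,0],[0,5.5,-17.5,0],[0,0,0,0]]]'
python3 -m inch '[[[0,7,-16.9,0],[0,8.5,-16.3,0],[0,9.8,-15.5,0],[0,11.2,-14.5,0],[0,0,0,0]]]'
```

```text
time_s: 15.62
position: [552.5, 332.5, 204.0]
tcp_rot: [-3.138, -0.087, -0.004]
ft_force: [4.1, 2.8, -4.0]
width: 8.4
finger_force: 34.4
time_s: 16.25
position: [554.4, 297.4, 267.8]
tcp_rot: [-3.135, -0.089, -0.007]
ft_force: [4.1, 9.3, 4.2]
width: 8.2
finger_force: 35.0
```

```bash
python3 -m inch '[[[0,12,-13.5,0],[0,13,-12.4,0],[0,14.3,-11.2,0],[0,15.3,-9.8,0],[0,0,0,0],[0,0,0,0]]]'
python3 - <<'E'
from h import *
im=eyes.get_image("top");P=cloud(im);im2=eyes.get_image("scene");P2=cloud(im2)
cv2.imwrite("pics/a6.png",im2["color"][110:280,210:410,::-1].repeat(3,0).repeat(3,1))
a=np.radians(3.2);o=np.array([568.6,48.5])+85*np.array([-np.sin(a),np.cos(a)])
for n,i,p in(("top",im,P),("scene",im2,P2)):
    c=i["color"].astype(int);am=(c[...,0]>120)&(c[...,1]>50)&(c[...,1]<c[...,0]*.65)&(c[...,2]<60)
    y=(p[...,:2]-o)@[-np.sin(a),np.cos(a)];z=p[...,2]-75
    m=am&(y>-20)&(y<220)&(z>5)&(z<200)&(abs(p[...,0]-560)<90)
    if m.sum()>30:
        f=np.polyfit(y[m],z[m],1) if 0 else np.linalg.svd(np.c_[y[m],z[m]]-[y[m].mean(),z[m].mean()],full_matrices=False)[2][0]
        print(n,m.sum(),"slope deg",np.degrees(np.arctan(f[1]/f[0])),"mean dir",np.degrees(np.arctan2(z[m].mean(),y[m].mean())))
    for d in models.silhouettes(n,"tube"):
        q=p[d["pixels"].astype(bool)];q=q[(q[:,2]>88)&(q[:,2]<103)&(np.hypot(q[:,0]-568,q[:,1]-48)<120)]
        if len(q)>50: print(n,"tube",len(q),axis(q),q[:,2].mean())
    print([(np.round(d["xyz"]),round(d["p"],2)) for d in models.tip_of(n,"guard_bar")])
go(552,239,314,3.2)
s=manip.get_state();print("bar angle",np.degrees(np.arctan2(s["position"][2]-132.3,s["position"][1]-344.7+210)))
E
```

```text
time_s: 17.0
position: [557.2, 243.9, 315.6]
tcp_rot: [-3.134, -0.092, -0.01]
ft_force: [2.5, 9.4, 11.9]
width: 8.4
finger_force: 35.6
top 262 slope deg 59.56281045023787 mean dir 58.3452582206605
top tube 715 (array([568.4,  48.7]), np.float64(-176.9)) 95.82489099898717
[(array([564., 244., 255.]), 0.75)]
scene 921 slope deg 58.600795687358854 mean dir 59.413836133039126
scene tube 443 (array([581. ,  44.5]), np.float64(2.9)) 95.23384927646488
[(array([559., 243., 257.]), 0.74), (array([568., 137.,  74.]), 0.49)]
t 17.3 pos [557.3 244.1 315.5] yaw 3.37 tilt z [ 0.006  0.007 -1.   ] w 8.4 pad 35.581276416778564 F [ 3.   9.1 11.3]
turn rad 0.003 then shift [-5.5  4.8  1.4]
bar angle 59.15584982642991
```

View pics/a6.png

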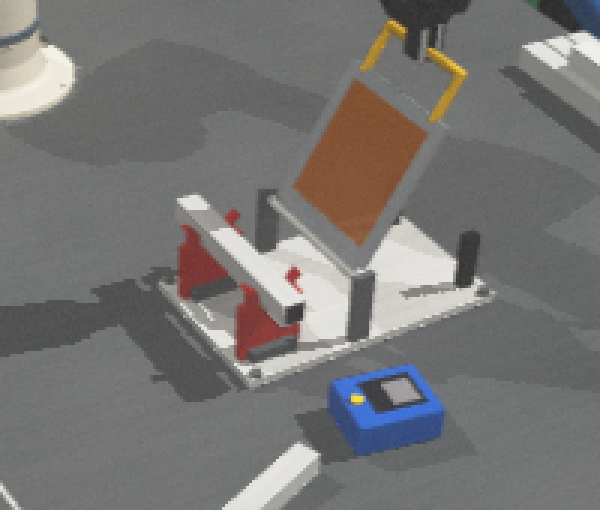

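The guard is held at the bar (about (425,45) px) at 59°, steady, and the tube is still seated. Handing in.

```bash
python3 -c "
from plant import manip
print(manip.job_done())"
```

```text
the job is handed in; nothing more can be done
None
```

The tube is seated in both notches and released, and the guard was held at about 59° by its bar when I handed the job in. The hand-in gave no verdict.

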